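Lock the lift gearbox with its handwheel

TASK

Lock the bench lift: push the aluminium handwheel round by the side of its crank handle until the notch in its rim is over the tooth on the gearbox, then press the wheel down until it is fully home with the tooth in the notch. Do not take hold of the crank handle and do not lift the wheel; leave the paint tin, the wrench and the wood offcut where they are, and finish with the hand clear.

Things in the scene. Friction and masses are not known exactly. Their poses are not given: they have to be found in the camera images.
- wheel_centre (a point): middle of the flat top (32 mm across) of the handwheel's low conical boss, on its upright axis: the place to press. The wheel is a solid aluminium disc 150 mm across, 12 mm thick at the rim; this point is 8 mm above the rim's top face, 20 mm above the wheel's underside. It turns and slides on a fixed upright shaft and cannot tip. Frame: x towards the notch, z up
- notch (a point): middle of the notch in the wheel's rim, level with the rim's top face, 67.5 mm from the axis. The notch goes right through the rim's thickness, is open to the outside, 14 mm wide and 15 mm deep radially, and lies diametrically opposite the crank handle
- crank_top (a point): centre of the top end of the wheel's crank handle: an upright black cylinder, 25 mm across, 38 mm tall above the rim's top face, fixed on the wheel 56 mm from the axis. Pushing its side needs about 2 to 4 N; the wheel stays where it is left and turns either way without end
- tooth_top (a point): top of the gearbox's locking tooth, 67.5 mm from the wheel's axis: a steel ridge 8 mm wide, 12 mm high, round on top, running radially from 60 to 88 mm from the axis, so its outer end shows beyond the rim, on a lug. Fixed on the gearbox: grey casting bolted down, base 150 mm square, flange top 62 mm above the bench
- wheel (a joint): turn of the wheel on its shaft, rad, growing counter-clockwise seen from above; 0 or a whole turn (6.283) = notch exactly over the tooth. The tooth enters freely within about 0.04 rad of that
- wheel_slide (a joint): how far the wheel is pressed down, m: 0 = raised as at the start (underside 0.5 mm over the tooth, turns freely), 0.0125 = fully home, tooth flush with the rim's top face; negative = lifted. Stiff, stays where it is left: pressing takes 4 to 8 N. With the notch elsewhere the rim lands on the tooth and stops
- paint_tin: loose tin, 84 mm across, 100 mm tall, standing on the bench; origin at the centre of its underside
- wrench: loose wrench, 180 mm long, lying on the bench; origin in the middle of its length, on the bench
- offcut: loose wood offcut, 140 x 70 x 35 mm, lying on the bench; origin at the centre of its underside
Mind the look-alikes: they are no part of the job. Of the things that look like the part that bears wheel_centre, the middle-sized one is meant.

How it is judged:
By the outcome, as a careful person would: the job done as asked, in the order asked, and still so for the second after the job is handed in, with the robot touching nothing.
It also fails if it takes over 58 s, if anything falls off the work surface, if the arm or the gripper's body presses on something with over 40 N, if the wrist force passes 120 N, or if a joint passes its speed limit or range.

ROBOT

A 6-joint arm with a two-finger parallel gripper is mounted at the origin on the work surface. World frame = base frame: x ahead of the robot, y to its left, z up, the work surface at z = 0. Lengths are in mm, angles in rad, forces in N, time in s.
With the tool pointing down it reaches from about 300 to 775 mm from the base axis. Payload 14.6 kg.
Tool frame: the origin (TCP) lies at the very end of the fingers, on their centre line; the grasp point (between the pads) lies 19 mm behind it; z points along the fingers, y is the line along which they close (so a half turn about z gives the same grasp; the last joint's range is limited). The gripper opens to 94 mm and grips with 3 to 60 N. Pads are 16 mm wide; open, the fingers measure 119 mm over their backs; the gripper's body (75 mm by 177 mm) begins 78 mm behind the grasp point.
Start: joints at [1.243, 0.3, 1.521, -0, 1.321, -0.067], TCP at [141.817, 531.392, 205.446] pointing down, gripper open.
Joint ranges: [-3.03, 3.03], [-0.79, 2.21], [0.23, 2.52], [-1.04, 4.18], [0, 3.07], [-2.55, 2.55]. Speed limits (rad/s): [2.22, 2.22, 2.57, 3.14, 3.14, 3.14].

INTERFACE

Orientations are given as [roll, pitch, yaw] about the fixed x, y, z axes, in that order (R = Rz(yaw) Ry(pitch) Rx(roll)).
In Python, from cell import manip gives the robot as it stands.
- The arm moves only by the tool servo_tool, never from a script. Its argument "motion" is a list that holds one entry, the list of rows, each a list of 7 numbers: the shift along the world's x, y, z as a fraction of full scale, then the turn, a rotation vector about the world's x, y, z as a fraction of full scale, then the closure, from 0 (fully open) to 1 (shut). In form: [[[x, y, z, rx, ry, rz, gripper], ...]]. A call has 1 to 10 rows; each row is the pose to reach, as a shift and turn from the pose commanded when the call began, turning the shorter way round; what a row does not reach only later rows make up. Full scale, the value 1, is 0.5 m for a shift and pi rad for a turn. A row lasts 1/10 s, in which the tool goes at most 50 mm and 8.59 degrees, less where a joint would pass 70% of its speed; a pose out of reach is approached as far as the arm can. A call with a number of a shift or a turn outside -1 to 1 is refused whole. A call with a gripper value outside its range is refused whole. The fingers move at their own pace and stop on an object; "newtons" is the grip in N (left out, the last holds). Time passes only in rows, so rows that repeat a pose let the fingers close. It gives the time, the measured TCP pose, the force, the opening and the grip force at its end, in the units of the state.
- manip.read_state(): the state, without advancing time (a new reading comes with each control period).
- manip.camera(name): name is "scene" or "top" or "wrist"; returns a dict with "frame" (384x512x3 uint8, red, green, blue), "range_z" (384x512 float32, mm along the optical axis (not along the pixel's ray), 0 where there is no reading), "vfov" (degrees; the focal length in pixels is half the picture's height over the tangent of half this angle, whatever the lens; pixels are square), "cx", "cy" (the principal point, pixels), "cam_to_world" (4x4, takes a point from camera to world coordinates). Camera axes: x right, y down, z forward; pixel columns grow to the right and rows downward; lengths in mm; the calibration is good to about 2 mm. A picture is of the moment at which its call begins.
- manip.sign_off(): hands the job in; it is judged then, once.
The state is a dict: "clock": time; "joints": joint angles; "qd": joint speeds; "effort": joint torques, N m; "eef_pos": TCP position; "eef_rot": TCP orientation; "wrist_force": force on the tool from outside, world axes, zero at the start; "moment": the same for the moment, N m; "finger_gap": finger opening in mm; "finger_force": force on a finger pad.
Only numpy, scipy, OpenCV 4.12 (cv2) and the standard library are available. Lean on these libraries where they do the work, as an engineer would, in place of code of your own. Each camera call takes 0.05 s, during which the arm holds its last target. There are 200 camera calls.

## Working session

There is one attempt and no reset: what is moved stays moved. The work goes in short steps, Python scripts to look and compute and a tool call to move; the robot and the scene stay as the last step left them, time stands still between calls to the robot, and variables do not carry over. Pictures are saved under pics/ and viewed, at most 10 in all, crops included, and the job is handed in when it is done.

Besides the shell and the picture viewer there is one more tool, called after "Emit:" in YAML: its name, and indented under it one key for each argument. servo_tool: Moves the arm, as the interface text tells. Its arguments: {"type":"object","properties":{"motion":{"type":"array"},"newtons":{"type":"number"}},"required":["motion"]}

```bash
mkdir -p pics; cat > h.py <<'E'
from cell import manip
import numpy as np, cv2
def cam(n,save=None):
    c=manip.camera(n)
    if save: cv2.imwrite('pics/'+save,c['frame'][:,:,::-1])
    return c
def f(c): return 192/np.tan(np.radians(c['vfov'])/2)
def pts(c):
    z=c['range_z'].astype(float);v,u=np.mgrid[:384,:512]
    p=np.stack([(u-c['cx'])*z/f(c),(v-c['cy'])*z/f(c),z,np.ones_like(z)],-1)
    return (p@np.array(c['cam_to_world']).T)[...,:3]
E
python3 - <<'E'
from h import *
for n in('top','scene'):
    c=cam(n,n+'1.png');print(n,c['vfov'],np.round(c['cam_to_world'],3).tolist())
    np.save(n+'.npy',pts(c))
a=[cv2.imread(f'pics/{n}1.png') for n in('top','scene')]
cv2.imwrite('pics/both.png',cv2.resize(np.vstack(a),(0,0),fx=.78,fy=.78))
print(manip.read_state())
E
```

```text
top 49.94171502752674 [[-0.024, -0.997, 0.067, 446.939], [-1.0, 0.023, -0.02, 7.922], [0.018, -0.067, -0.998, 1323.462], [0.0, 0.0, 0.0, 1.0]]
scene 42.00386067309288 [[0.186, 0.843, -0.505, 1278.236], [0.983, -0.154, 0.104, -165.009], [0.009, -0.515, -0.857, 1368.819], [0.0, 0.0, 0.0, 1.0]]
{'clock': 0.1, 'joints': array([ 1.24338841e+00,  3.00407039e-01,  1.52152508e+00, -1.44388027e-05,
        1.32069754e+00, -6.66036584e-02]), 'qd': array([ 0.00065133, -0.00046688, -0.00030929,  0.00150876, -0.0001698 ,
       -0.00131557]), 'effort': array([ 9.25100721e-04, -5.32650268e+01, -3.53284943e+01,  7.10027735e-02,
        2.35304347e-02, -8.11878454e-05]), 'eef_pos': array([141.75341329, 531.1723264 , 204.94515643]), 'eef_rot': array([-3.14055702e+00, -5.50624917e-05,  2.88079195e+00]), 'wrist_force': array([-0.61799785,  0.13576351, -0.31046876]), 'moment': array([ 0.03339825, -0.02001196, -0.04433897]), 'finger_force': 0.0, 'finger_gap': 93.80727234087415}
```

View pics/top1.png

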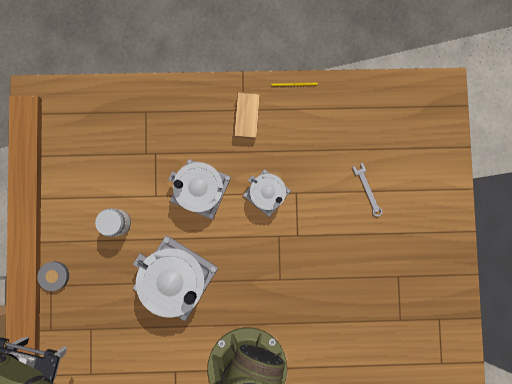

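View pics/scene1.png

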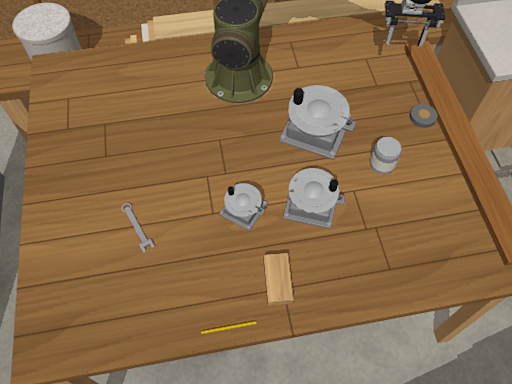

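The middle-sized wheel is at about (198,187) in the top view with its crank at (178,184). In the scene view it is at (314,191), crank at (334,185), lug near (340,198). I'll measure it and zoom in.

```bash
python3 - <<'E'
from h import *
P=np.load('top.npy');S=np.load('scene.npy')
for n,Q in(('top',P),('scene',S)):
    m=np.zeros((384,512),bool)
    if n=='top': m[150:225,160:235]=1
    else: m[160:230,280:350]=1
    z=Q[...,2]
    for lo,hi in((55,67),(82,90),(91,97),(115,130)):
        k=m&(z>lo)&(z<hi);q=Q[k]
        if len(q): 
            (cx,cy),r=cv2.minEnclosingCircle(q[:,:2].astype(np.float32));print(n,lo,hi,k.sum(),q.mean(0).round(1),np.round([cx,cy,r],1))
a=cv2.imread('pics/top1.png')[150:225,160:240];b=cv2.imread('pics/scene1.png')[160:230,275:355]
I=cv2.INTER_CUBIC
cv2.imwrite('pics/z1.png',np.hstack([cv2.resize(a,(400,375),interpolation=I),cv2.resize(b,(400,375),interpolation=I)]))
E
```

```text
top 55 67 62 [579.4 181.6  60.2] [565.7 145.9  86.7]
top 82 90 1403 [560.9 135.2  85.7] [561.8 137.   74.8]
top 91 97 138 [561.  137.   93.6] [563.6 139.1  72. ]
top 115 130 57 [569.1 191.7 123.2] [569.6 192.2  12.1]
scene 55 67 103 [603.  165.6  60.1] [586.6 143.2  83.9]
scene 82 90 1212 [563.2 132.5  85.9] [561.5 136.1  76.7]
scene 91 97 182 [563.5 138.4  93.2] [562.6 135.2  73.7]
scene 115 130 57 [570.7 189.5 123. ] [568.2 190.5  12.6]
```

View pics/z1.png

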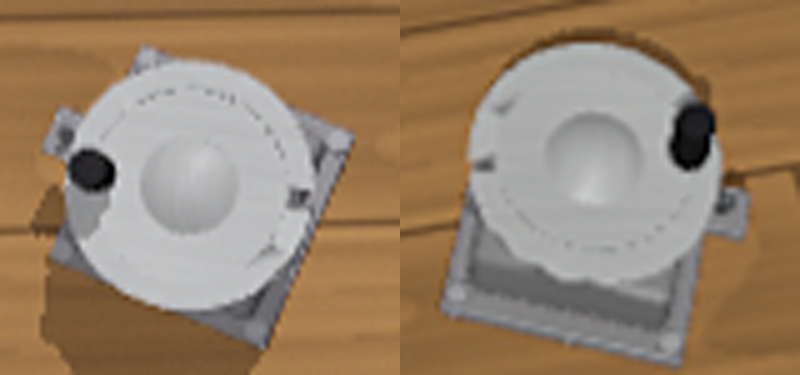

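The top crop shows the tooth on its lug at about (65,137), roughly 68° in world. The notch is at (298,197) and the crank at (92,170), world angle about 82°. The wheel needs about 165° CCW. I'll move above the trailing side of the crank, turn the hand, close it, and look from there.

Emit:
servo_tool:
  motion:
    - [[0.914,-0.686,0.11,0,0,-0.96,1],[0.914,-0.686,0.11,0,0,-0.96,1],[0.914,-0.686,0.11,0,0,-0.96,1],[0.914,-0.686,0.11,0,0,-0.96,1],[0.914,-0.686,0.11,0,0,-0.96,1],[0.914,-0.686,0.11,0,0,-0.96,1],[0.914,-0.686,0.11,0,0,-0.96,1],[0.914,-0.686,0.11,0,0,-0.96,1],[0.914,-0.686,0.11,0,0,-0.96,1],[0.914,-0.686,0.11,0,0,-0.96,1]]

```text
clock: 1.1
eef_pos: [541.2, 231.0, 253.3]
eef_rot: [-3.141, 0.0, 1.374]
wrist_force: [-0.2, 0.4, -0.3]
finger_gap: 17.7
finger_force: 0.0
```

Emit:
servo_tool:
  motion:
    - [[0.08,-0.09,0.014,0,0,-0.48,1],[0.08,-0.09,0.014,0,0,-0.48,1],[0.08,-0.09,0.014,0,0,-0.48,1],[0.08,-0.09,0.014,0,0,-0.48,1],[0.08,-0.09,0.014,0,0,-0.48,1],[0.08,-0.09,0.014,0,0,-0.48,1],[0.08,-0.09,0.014,0,0,-0.48,1],[0.08,-0.09,0.014,0,0,-0.48,1],[0.08,-0.09,0.014,0,0,-0.48,1],[0.08,-0.09,0.014,0,0,-0.48,1]]

```text
clock: 2.1
eef_pos: [579.8, 187.6, 259.9]
eef_rot: [3.141, 0.001, -0.125]
wrist_force: [0.9, -0.3, 0.6]
finger_gap: 0.8
finger_force: 0.0
```

```bash
python3 - <<'E'
from h import *
s=manip.read_state();print(s['joints'].round(3),s['eef_pos'].round(1),s['eef_rot'].round(3),s['finger_gap'])
c=cam('wrist','w1.png');np.save('w1.npy',pts(c));print(c['vfov'],np.round(c['cam_to_world'],2).tolist())
S=np.load('scene.npy');T=np.load('top.npy')
k=T[230:325,120:220];print('big max z',k[...,2].max(),k.reshape(-1,3)[k[...,2].argmax()])
E
```

```text
[0.253 0.403 1.257 0.    1.482 1.949] [579.8 187.6 259.9] [ 3.141e+00  1.000e-03 -1.250e-01] 0.7684251718865305
67.22977351394059 [[-0.12, -0.96, -0.24, 649.87], [-0.99, 0.12, 0.03, 179.12], [0.0, 0.24, -0.97, 440.05], [0.0, 0.0, 0.0, 1.0]]
big max z 1323.461690727991 [ 446.93850488    7.92210589 1323.46169073]
```

View pics/w1.png

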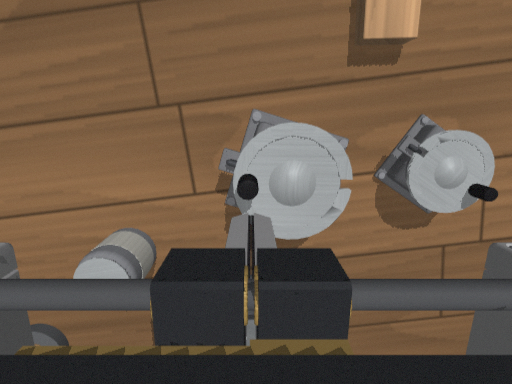

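The wrist view shows the wheel at (292,181), crank (248,187), notch (345,184), and the tooth/lug at (233,164). I'll zoom in for the tooth angle and check heights around it.

```bash
cat >> h.py <<'E'
def ray(c,u,v,z):
    M=np.array(c['cam_to_world']);d=M[:3,:3]@[(u-c['cx'])/f(c),(v-c['cy'])/f(c),1]
    return M[:3,3]+d*(z-M[2,3])/d[2]
E
python3 - <<'E'
from h import *
P=np.load('w1.npy');z=P[...,2];a=cv2.imread('pics/w1.png')
m=np.zeros((384,512),bool);m[95:245,210:365]=1;m[212:,220:280]=0
for lo,hi in((84,89),(91,97),(119,130),(56,66),(68,79)):
    q=P[m&(z>lo)&(z<hi)];(cx,cy),r=cv2.minEnclosingCircle(q[:,:2].astype(np.float32));print(lo,len(q),q.mean(0).round(1),np.round([cx,cy,r],1))
cv2.imwrite('pics/w1z.png',cv2.resize(a[105:225,205:365],(800,600),interpolation=cv2.INTER_CUBIC))
T=np.load('top.npy')[230:325,120:220];k=T[T[...,2]<400];print('big top',k[k[:,2].argmax()].round())
E
```

```text
84 8266 [570.  131.6  86.4] [562.8 137.4  75.1]
91 969 [564.3 139.   94.4] [567.  160.   44.7]
119 364 [572.3 192.6 124.7] [571.6 192.7  12.3]
56 322 [600.6 213.7  62.6] [612.5 194.   42. ]
68 75 [596.7 197.1  74.4] [573.  144.   77.7]
big top [233. 154. 167.]
```

View pics/w1z.png

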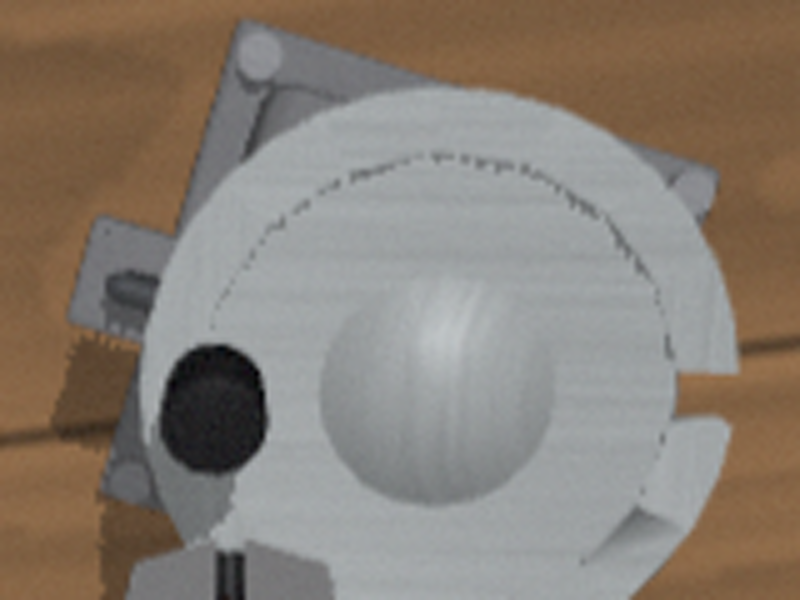

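In the zoomed view, the tooth ridge runs from (105,287) to (155,294). The notch mouth is centred at (733,396) and its inner end at (678,398).

```bash
python3 - <<'E'
from h import *
c=cam('wrist');P=pts(c);C=np.array([562.6,137.2])
for n,x,y,z in(('tooth out',108,287,72),('tooth mid',130,290,74),('tooth in',155,294,74),('notch out',733,396,86.5),('notch in',678,398,86.5)):
    p=ray(c,205+x/5,105+y/5,z);d=p[:2]-C;print(n,p.round(1),np.hypot(*d).round(1),np.degrees(np.arctan2(d[1],d[0])).round(1))
z=P[...,2];m=np.zeros((384,512),bool);m[140:175,215:240]=1
k=m&(z>68)&(z<79);q=P[k];d=q[:,:2]-C;print(k.sum(),q.mean(0),np.degrees(np.arctan2(d[:,1],d[:,0])).mean(),np.hypot(*d.T).min(),np.hypot(*d.T).max())
E
```

```text
tooth out [598.  216.4  72. ] 86.7 65.9
tooth mid [596.8 210.7  74. ] 81.1 65.1
tooth in [594.9 204.5  74. ] 74.7 64.4
notch out [551.6  63.5  86.5] 74.5 -98.5
notch in [553.   77.2  86.5] 60.7 -99.1
64 [596.67346185 210.93172419  73.89298941] 65.19427918891715 75.11392057865464 87.88150283687757
```

Emit:
servo_tool:
  motion:
    - [[0.046,0,0,0,0,-0.01,1],[0.046,0,-0.1,0,0,-0.01,1],[0.046,0,-0.2,0,0,-0.01,1],[0.046,0,-0.26,0,0,-0.01,1],[0.046,0,-0.3,0,0,-0.01,1],[0.046,0,-0.324,0,0,-0.01,1],[0.046,0,-0.324,0,0,-0.01,1],[0.046,0,-0.324,0,0,-0.01,1]]

```text
clock: 3.0
eef_pos: [603.3, 187.7, 99.3]
eef_rot: [-3.141, -0.001, -0.149]
wrist_force: [-0.3, -0.3, 0.4]
finger_gap: 0.4
finger_force: 0.0
```

```bash
cat > plan.py <<'E'
import sys
from h import *
C=np.array([562.7,137.3])
def plan(phis,off=20.5):
    s=manip.read_state();p=s['eef_pos'];y=s['eef_rot'][2];print(p.round(1),y.round(3))
    for ph in phis:
        a=np.radians(ph);q=C+56*np.array([np.cos(a),np.sin(a)])-off*np.array([-np.sin(a),np.cos(a)])
        print(ph,((q-p[:2])/500).round(3),round((a-np.pi/2-y)/np.pi,3))
if __name__=='__main__': plan(np.arange(*map(float,sys.argv[1:4])))
E
python3 plan.py 81 240 6
```

```text
[603.3 187.7  99.3] -0.149
81.0 [-0.023  0.003] -0.003
87.0 [-0.034  0.009] 0.031
93.0 [-0.046  0.013] 0.064
99.0 [-0.058  0.016] 0.097
105.0 [-0.071  0.018] 0.131
111.0 [-0.083  0.018] 0.164
117.0 [-0.096  0.018] 0.197
123.0 [-0.108  0.015] 0.231
129.0 [-0.12   0.012] 0.264
135.0 [-0.131  0.007] 0.297
141.0 [-0.142  0.001] 0.331
147.0 [-0.153 -0.005] 0.364
153.0 [-0.162 -0.014] 0.397
159.0 [-0.171 -0.022] 0.431
165.0 [-0.179 -0.032] 0.464
171.0 [-0.185 -0.043] 0.497
177.0 [-0.191 -0.054] 0.531
183.0 [-0.195 -0.066] 0.564
189.0 [-0.198 -0.078] 0.597
195.0 [-0.2  -0.09] 0.631
201.0 [-0.2   -0.103] 0.664
207.0 [-0.2   -0.115] 0.697
213.0 [-0.197 -0.127] 0.731
219.0 [-0.194 -0.14 ] 0.764
225.0 [-0.189 -0.151] 0.797
231.0 [-0.184 -0.162] 0.831
237.0 [-0.177 -0.172] 0.864
```

Emit:
servo_tool:
  motion:
    - [[-0.023,0.003,0,0,0,-0.003,1],[-0.034,0.009,0,0,0,0.031,1],[-0.046,0.013,0,0,0,0.064,1],[-0.058,0.016,0,0,0,0.097,1],[-0.071,0.018,0,0,0,0.131,1],[-0.083,0.018,0,0,0,0.164,1],[-0.096,0.018,0,0,0,0.197,1],[-0.108,0.015,0,0,0,0.231,1],[-0.108,0.015,0,0,0,0.231,1]]

```text
clock: 3.9
eef_pos: [549.3, 195.5, 100.1]
eef_rot: [3.141, -0.003, 0.578]
wrist_force: [0.0, 0.1, 0.2]
finger_gap: -0.1
finger_force: 0.2
```

```bash
python3 - <<'E'
from h import *
from plan import plan
c=cam('wrist','w2.png');P=pts(c);z=P[...,2];C=np.array([562.7,137.3])
m=(c['frame'].max(2)<60)&(z>115)&(z<128)&(np.hypot(P[...,0]-C[0],P[...,1]-C[1])<80)
q=P[m];print(m.sum(),q.mean(0) if len(q) else 0)
plan(np.arange(123,184,6.))
E
```

```text
40 [556.43400355 200.0543395  121.85532338]
[549.4 195.4  99.8] 0.574
123.0 [-0.  0.] 0.001
129.0 [-0.012 -0.003] 0.034
135.0 [-0.024 -0.008] 0.067
141.0 [-0.035 -0.014] 0.101
147.0 [-0.045 -0.021] 0.134
153.0 [-0.055 -0.029] 0.167
159.0 [-0.063 -0.038] 0.201
165.0 [-0.071 -0.048] 0.234
171.0 [-0.078 -0.058] 0.267
177.0 [-0.083 -0.069] 0.301
183.0 [-0.087 -0.081] 0.334
```

View pics/w2.png

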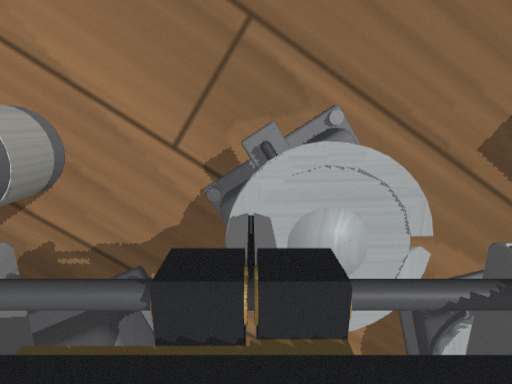

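The wheel followed: the notch, at (420,243), has kept its place relative to the hand, while the tooth at (265,150) has shifted. I'll continue.

Emit:
servo_tool:
  motion:
    - [[-0.012,-0.003,0,0,0,0.034,1],[-0.024,-0.008,0,0,0,0.067,1],[-0.035,-0.014,0,0,0,0.101,1],[-0.045,-0.021,0,0,0,0.134,1],[-0.055,-0.029,0,0,0,0.167,1],[-0.063,-0.038,0,0,0,0.201,1],[-0.071,-0.048,0,0,0,0.234,1],[-0.078,-0.058,0,0,0,0.267,1],[-0.083,-0.069,0,0,0,0.301,1],[-0.087,-0.081,0,0,0,0.334,1]]

```text
clock: 4.95
eef_pos: [505.8, 154.8, 99.2]
eef_rot: [3.141, -0.001, 1.626]
wrist_force: [-1.0, 3.5, 2.0]
finger_gap: 0.5
finger_force: 1.5
```

```bash
python3 plan.py 183 240 6
```

```text
[505.8 154.8  99.2] 1.626
183.0 [-0.  0.] -0.001
189.0 [-0.003 -0.012] 0.033
195.0 [-0.005 -0.024] 0.066
201.0 [-0.005 -0.037] 0.099
207.0 [-0.005 -0.049] 0.133
213.0 [-0.002 -0.062] 0.166
219.0 [ 0.001 -0.074] 0.199
225.0 [ 0.006 -0.085] 0.233
231.0 [ 0.012 -0.096] 0.266
237.0 [ 0.019 -0.107] 0.299
```

Next I push to about 237°, which is short of the goal, then look.

Emit:
servo_tool:
  motion:
    - [[-0.003,-0.012,0,0,0,0.033,1],[-0.005,-0.024,0,0,0,0.066,1],[-0.005,-0.037,0,0,0,0.099,1],[-0.005,-0.049,0,0,0,0.133,1],[-0.002,-0.062,0,0,0,0.166,1],[0.001,-0.074,0,0,0,0.199,1],[0.006,-0.085,0,0,0,0.233,1],[0.012,-0.096,0,0,0,0.266,1],[0.019,-0.107,0,0,0,0.299,1],[0.019,-0.107,0,0,0,0.299,1]]

```text
clock: 5.95
eef_pos: [515.6, 100.7, 98.9]
eef_rot: [3.141, 0.001, 2.562]
wrist_force: [0.6, 0.2, -0.4]
finger_gap: 0.5
finger_force: 0.0
```

```bash
python3 - <<'E'
from h import *
c=cam('wrist');T=cam('top');C=np.array([562.7,137.3])
print(manip.read_state()['eef_rot'])
cv2.imwrite('pics/w3.png',np.hstack([cv2.resize(c['frame'],(400,300)),cv2.resize(T['frame'][150:225,160:260],(400,300),interpolation=cv2.INTER_CUBIC)])[:,:,::-1])
for n,k in(('w',c),('t',T)):
    P=pts(k);q=P[(P[...,2]>110)&(P[...,2]<128)&(k['frame'].max(2)<60)&(abs(np.hypot(P[...,0]-C[0],P[...,1]-C[1])-56)<20)]
    if len(q):
        d=np.median(q,0)[:2]-C;print(n,len(q),np.median(q,0).round(1),np.degrees(np.arctan2(d[1],d[0]))%360)
E
```

```text
[3.14129307e+00 5.58657020e-04 2.55882031e+00]
w 68 [509.5 105.2 119.6] 211.1361542749511
```

View pics/w3.png

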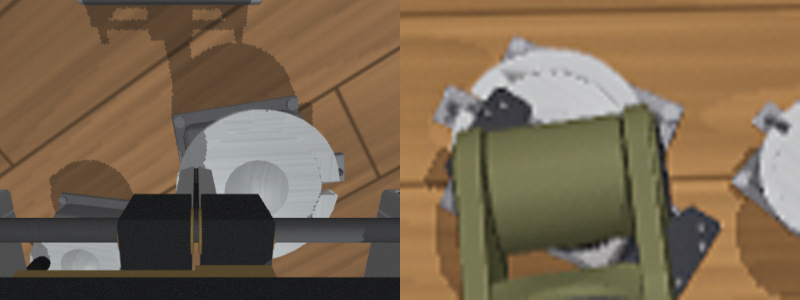

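The wrist view shows the notch at (331,186) and the tooth on its lug at (340,165), some degrees apart. I'll measure both angles from the depth.

```bash
cat > ang.py <<'E'
from h import *
def fitC(P):
    q=P[(abs(P[...,2]-86.5)<2)&(np.hypot(P[...,0]-562.7,P[...,1]-137.3)<78)][:,:2].astype(np.float32)
    (x,y),r=cv2.minEnclosingCircle(q);return np.array([x,y]),r
def run(n='wrist',C=np.array([562.7,137.3])):
    c=cam(n);P=pts(c);M=np.linalg.inv(np.array(c['cam_to_world']));print('circle',fitC(P))
    d=P[...,:2]-C;r=np.hypot(d[...,0],d[...,1]);A=np.degrees(np.arctan2(d[...,1],d[...,0]));z=P[...,2]
    k=(z>71)&(z<78)&(r>76)&(r<88)&(abs(A-65)<15);print('tooth',k.sum(),A[k].mean().round(1),A[k].min().round(1),A[k].max().round(1))
    for rr in(64,67.5,71):
        a=np.arange(10,120,.25);t=np.radians(a)
        w=np.c_[C[0]+rr*np.cos(t),C[1]+rr*np.sin(t),0*t+86.5,0*t+1]@M.T
        u=np.round(w[:,0]/w[:,2]*f(c)+c['cx']).astype(int);v=np.round(w[:,1]/w[:,2]*f(c)+c['cy']).astype(int)
        ok=(u>=0)&(u<512)&(v>=0)&(v<384);zz=np.full(len(a),np.nan);zz[ok]=P[v[ok],u[ok],2]
        h=a[zz<83];print(rr,'notch',(h.min(),h.max(),h.mean(),len(h)*.25) if len(h) else None)
if __name__=='__main__': run()
E
python3 ang.py
```

```text
circle (array([563.53363037, 137.44770813]), 75.33358764648438)
tooth 48 66.1 63.3 68.2
64 notch (np.float64(54.0), np.float64(65.0), np.float64(59.5), 11.25)
67.5 notch (np.float64(54.75), np.float64(64.5), np.float64(59.625), 10.0)
71 notch (np.float64(54.25), np.float64(64.0), np.float64(59.125), 10.0)
```

```bash
python3 plan.py 237 246 2
```

```text
[515.  101.2  98.6] 2.56
237.0 [-0.     0.001] 0.002
239.0 [ 0.002 -0.003] 0.013
241.0 [ 0.005 -0.006] 0.024
243.0 [ 0.008 -0.009] 0.035
245.0 [ 0.011 -0.012] 0.046
```

Emit:
servo_tool:
  motion:
    - [[0.002,-0.003,0,0,0,0.013,1],[0.005,-0.006,0,0,0,0.024,1],[0.0075,-0.009,0,0,0,0.033,1],[0.0075,-0.009,0,0,0,0.033,1],[0.0075,-0.009,0,0,0,0.033,1]]

```text
clock: 6.6
eef_pos: [518.5, 96.8, 98.4]
eef_rot: [-3.142, 0.0, 2.665]
wrist_force: [-2.2, 1.0, 0.6]
finger_gap: 0.4
finger_force: 0.7
```

```bash
python3 ang.py; python3 plan.py 241 247 1
```

```text
circle (array([563.57287598, 137.37643433]), 75.3322982788086)
tooth 53 65.2 62.7 68.1
64 notch (np.float64(58.25), np.float64(69.25), np.float64(63.86363636363637), 11.0)
67.5 notch (np.float64(59.25), np.float64(68.75), np.float64(64.0), 9.75)
71 notch (np.float64(59.25), np.float64(68.5), np.float64(63.875), 9.5)
[518.6  96.8  98.4] 2.666
241.0 [-0.002  0.003] -0.01
242.0 [-0.     0.001] -0.004
243.0 [ 0.001 -0.   ] 0.002
244.0 [ 0.002 -0.002] 0.007
245.0 [ 0.004 -0.003] 0.013
246.0 [ 0.005 -0.005] 0.018
```

The angles nearly match. I'll back off, rise, and look straight down on the tooth.

Emit:
servo_tool:
  motion:
    - [[-0.036,0.018,0,0,0,0,1],[-0.036,0.018,0.08,0,0,0,1],[-0.036,0.018,0.18,0,0,0,1],[0.05,0.06,0.24,0,0,0,1],[0.13,0.1,0.24,0,0,0,1],[0.21,0.13,0.24,0,0,0,1],[0.27,0.14,0.24,0,0,0,1],[0.27,0.14,0.24,0,0,0,1],[0.27,0.14,0.24,0,0,0,1]]

```text
clock: 7.55
eef_pos: [653.5, 166.6, 217.5]
eef_rot: [-3.141, -0.001, 2.666]
wrist_force: [0.1, -0.4, -0.0]
finger_gap: 0.4
finger_force: 0.0
```

```bash
python3 ang.py; python3 - <<'E'
from h import *
c=cam('wrist','w4.png');M=np.linalg.inv(np.array(c['cam_to_world']))
w=M@[591,199,86.5,1];u=int(w[0]/w[2]*f(c)+c['cx']);v=int(w[1]/w[2]*f(c)+c['cy']);print(u,v)
a=c['frame'][max(0,v-40):v+80,max(0,u-80):u+80,::-1];print(max(0,v-40),max(0,u-80),a.shape)
cv2.imwrite('pics/w4z.png',cv2.resize(a,(0,0),fx=5,fy=5,interpolation=cv2.INTER_CUBIC))
E
```

```text
circle (array([563.31018066, 136.78004456]), 75.21721649169922)
tooth 75 65.1 62.9 67.6
64 notch (np.float64(57.25), np.float64(68.75), np.float64(63.0), 11.75)
67.5 notch (np.float64(57.5), np.float64(68.5), np.float64(63.0), 11.25)
71 notch (np.float64(57.75), np.float64(68.25), np.float64(63.0), 10.75)
250 116
76 170 (120, 160, 3)
```

View pics/w4z.png

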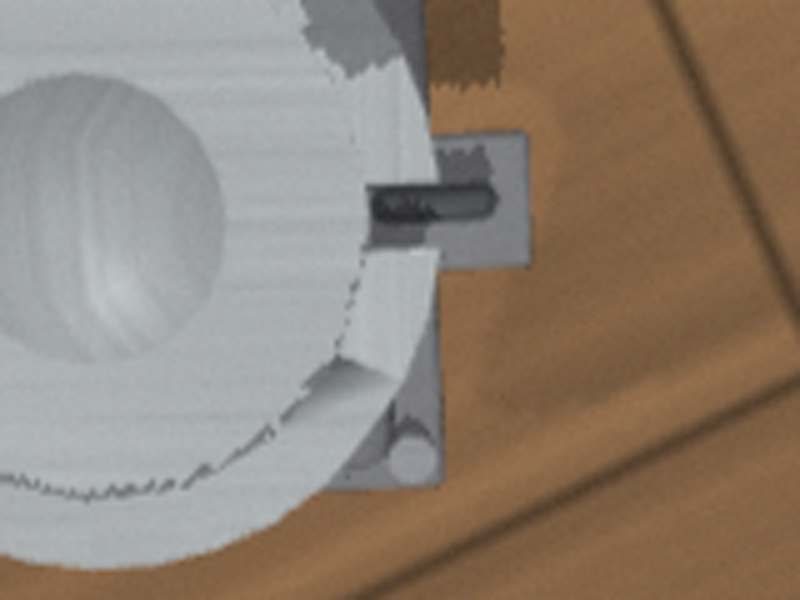

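The notch is at (400,217) and the tooth at (430,202) in the crop, so about 2.3° more CCW is needed. I'll go back down behind the crank and nudge it.

```bash
python3 -c "
from plan import *
plan([243],45);plan([245.3,245.7])"
```

```text
[653.  166.5 218.7] 2.667
243 [-0.312 -0.117] 0.001
[653.  166.5 218.7] 2.667
245.3 [-0.265 -0.143] 0.014
245.7 [-0.264 -0.144] 0.016
```

Emit:
servo_tool:
  motion:
    - [[-0.1,-0.05,0,0,0,0.007,1],[-0.2,-0.09,0,0,0,0.007,1],[-0.312,-0.117,0,0,0,0.014,1],[-0.312,-0.117,0,0,0,0.014,1],[-0.312,-0.117,-0.1,0,0,0.014,1],[-0.312,-0.117,-0.19,0,0,0.014,1],[-0.312,-0.117,-0.238,0,0,0.014,1],[-0.285,-0.132,-0.238,0,0,0.014,1],[-0.272,-0.139,-0.238,0,0,0.014,1],[-0.265,-0.143,-0.238,0,0,0.014,1]]

```text
clock: 8.65
eef_pos: [521.0, 94.8, 100.1]
eef_rot: [3.141, 0.0, 2.711]
wrist_force: [-4.9, -0.8, 0.1]
finger_gap: 0.5
finger_force: 1.5
```

Emit:
servo_tool:
  motion:
    - [[0,0,0,0,0,0,1],[0,0,0,0,0,0,1],[0,0,0,0,0,0,1]]

```text
clock: 8.95
eef_pos: [521.1, 95.3, 99.8]
eef_rot: [3.141, 0.001, 2.712]
wrist_force: [0.5, -0.4, -0.3]
finger_gap: 0.9
finger_force: 0.0
```

Emit:
servo_tool:
  motion:
    - [[-0.036,0.018,0,0,0,0,1],[-0.036,0.018,0.08,0,0,0,1],[-0.036,0.018,0.18,0,0,0,1],[0.05,0.06,0.24,0,0,0,1],[0.13,0.1,0.24,0,0,0,1],[0.21,0.13,0.24,0,0,0,1],[0.27,0.14,0.24,0,0,0,1],[0.27,0.14,0.24,0,0,0,1],[0.27,0.14,0.24,0,0,0,1]]

```text
clock: 9.85
eef_pos: [655.9, 165.3, 218.7]
eef_rot: [-3.141, -0.001, 2.712]
wrist_force: [0.1, 0.1, 0.2]
finger_gap: 0.2
finger_force: 0.0
```

```bash
python3 ang.py; python3 - <<'E'
from h import *
c=cam('wrist','w5.png');M=np.linalg.inv(np.array(c['cam_to_world']))
w=M@[591,199,86.5,1];u=int(w[0]/w[2]*f(c)+c['cx']);v=int(w[1]/w[2]*f(c)+c['cy']);print(u,v)
a=c['frame'][v-30:v+30,u-40:u+40,::-1]
cv2.imwrite('pics/w5z.png',cv2.resize(a,(0,0),fx=8,fy=8,interpolation=cv2.INTER_CUBIC))
E
```

```text
circle (array([563.46020508, 136.82183838]), 75.19366455078125)
tooth 70 65.1 62.7 67.5
64 notch (np.float64(60.0), np.float64(72.5), np.float64(66.25), 12.75)
67.5 notch (np.float64(60.25), np.float64(72.25), np.float64(66.25), 12.25)
71 notch (np.float64(61.5), np.float64(71.75), np.float64(66.625), 10.5)
253 113
```

View pics/w5z.png

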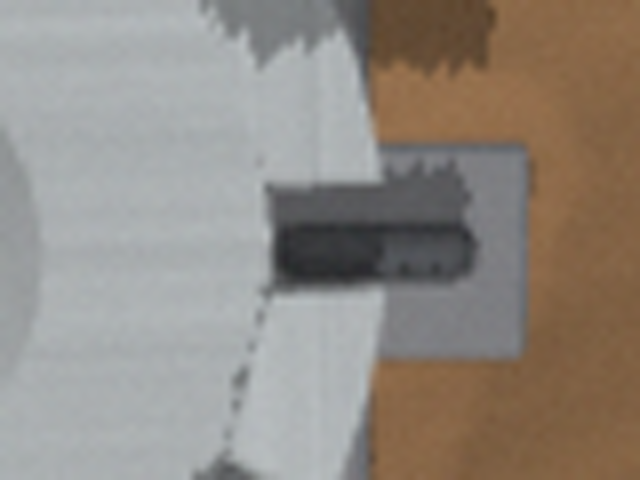

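```bash
python3 - <<'E'
from h import *
c=cam('wrist');C=np.array([563,137.1])
g=cv2.cvtColor(c['frame'],cv2.COLOR_RGB2GRAY)
def A(u,v,z):
    d=ray(c,u,v,z)[:2]-C;return np.degrees(np.arctan2(d[1],d[0])).round(2),np.hypot(*d).round(1)
e=[A(213+330.5/8-.5,83+(y+.5)/8-.5,86.5) for y in(184,288)];print('notch',e,(e[0][0]+e[1][0])/2)
for x in(330,430):print('tooth',[A(213+x/8-.5,83+(y+.5)/8-.5,z) for y,z in((224,70),(253,74),(281,70))])
print(g[100:124,[251,254,257]].T, g[100:124,[266,268]].T)
E
```

```text
notch [(np.float64(72.58), np.float64(68.4)), (np.float64(61.5), np.float64(68.0))] 67.03999999999999
tooth [(np.float64(68.63), np.float64(68.1)), (np.float64(65.35), np.float64(67.9)), (np.float64(62.21), np.float64(68.1))]
tooth [(np.float64(68.08), np.float64(81.8)), (np.float64(65.35), np.float64(81.6)), (np.float64(62.74), np.float64(81.9))]
[[172 171 173 173 172 163 123  87  89  87  76  54  54  53  60  49  49  49
   82 140 181 180 180 179]
 [179 178 180 182 179 161  98  91  90  85  78  50  56  59  59  48  47  46
   73 132 177 180 180 179]
 [176 178 177 178 177 157  96  90  93  88  81  52  58  57  59  52  51  48
   93 148 177 180 178 180]] [[109 103 120 125 117  93  88  89  90  90  85  55  66  72  84  86  77  75
  103 132 127 130 128 129]
 [111 104 124 115  89  92  91  90  91  89  79  55  68  76  82  82  74  75
  105 128 127 126 128 127]]
```

The notch is at about 66.8° and the tooth at 65.35°, so the wheel overshot by about 1.5°. I'll nudge it back slowly from the crank's other side.

```bash
python3 -c "
import plan as p,numpy as np
p.C=np.array([563,137.1])
for o in(-34,-26,-23,-21.5,-20.5):p.plan([245.3],o)"
```

```text
[655.5 165.1 220.1] 2.711
245.3 [-0.17  -0.186] -0.0
[655.5 165.1 220.1] 2.711
245.3 [-0.185 -0.179] -0.0
[655.5 165.1 220.1] 2.711
245.3 [-0.19  -0.177] -0.0
[655.5 165.1 220.1] 2.711
245.3 [-0.193 -0.176] -0.0
[655.5 165.1 220.1] 2.711
245.3 [-0.195 -0.175] -0.0
```

Emit:
servo_tool:
  motion:
    - [[-0.08,-0.09,0,0,0,0,1],[-0.17,-0.186,0,0,0,0,1],[-0.17,-0.186,0,0,0,0,1],[-0.17,-0.186,-0.1,0,0,0,1],[-0.17,-0.186,-0.19,0,0,0,1],[-0.17,-0.186,-0.24,0,0,0,1],[-0.178,-0.182,-0.24,0,0,0,1],[-0.184,-0.179,-0.24,0,0,0,1],[-0.187,-0.178,-0.24,0,0,0,1],[-0.187,-0.178,-0.24,0,0,0,1]]

```text
clock: 11.0
eef_pos: [563.1, 76.4, 101.2]
eef_rot: [3.14, 0.003, 2.712]
wrist_force: [-0.2, -0.4, 0.6]
finger_gap: 0.5
finger_force: 0.0
```

Emit:
servo_tool:
  motion:
    - [[-0.001,0.0005,0,0,0,0,1],[-0.002,0.001,0,0,0,0,1],[-0.003,0.0015,0,0,0,0,1],[-0.004,0.002,0,0,0,0,1],[-0.005,0.0025,0,0,0,0,1],[-0.006,0.003,0,0,0,0,1],[-0.007,0.003,0,0,0,0,1],[-0.008,0.003,0,0,0,0,1],[-0.008,0.003,0,0,0,0,1]]

```text
clock: 11.9
eef_pos: [558.6, 77.6, 99.4]
eef_rot: [3.142, 0.0, 2.711]
wrist_force: [1.8, -1.7, 1.6]
finger_gap: 0.2
finger_force: 1.2
```

```bash
python3 ang.py;python3 -c "
from h import *;s=manip.read_state();print(s['eef_pos'],s['wrist_force'])"
```

```text
circle (array([563.65423584, 137.82043457]), 75.50199890136719)
tooth 115 65.3 63.0 67.6
64 notch (np.float64(59.5), np.float64(70.25), np.float64(64.875), 11.0)
67.5 notch (np.float64(59.25), np.float64(70.0), np.float64(64.625), 11.0)
71 notch (np.float64(59.5), np.float64(69.75), np.float64(64.6625), 10.0)
[558.64331043  77.60773219  99.40825144] [ 0.99038395 -2.23869389  1.90922268]
```

The notch is at 64.7° and the tooth at 65.3°, within tolerance. I'll back off, rise, and move over the wheel centre.

Emit:
servo_tool:
  motion:
    - [[0.02,-0.01,0,0,0,0,1],[0.036,-0.018,0,0,0,0,1],[0.036,-0.018,0.07,0,0,0,1],[0.036,-0.018,0.14,0,0,0,1],[0.009,0.05,0.14,0,0,0,1],[0.009,0.119,0.14,0,0,0,1],[0.009,0.119,0.14,0,0,0,1],[0.009,0.119,0.06,0,0,0,1],[0.009,0.119,0.02,0,0,0,1],[0.009,0.119,0.02,0,0,0,1]]

```text
clock: 12.95
eef_pos: [562.1, 136.4, 106.3]
eef_rot: [-3.139, -0.005, 2.711]
wrist_force: [-0.1, -0.0, 1.1]
finger_gap: 0.1
finger_force: 0.0
```

```bash
python3 ang.py
```

```text
circle (array([563.36535645, 137.11773682]), 75.11971282958984)
tooth 112 65.5 62.9 68.1
64 notch (np.float64(59.25), np.float64(70.0), np.float64(64.625), 11.0)
67.5 notch (np.float64(59.5), np.float64(69.75), np.float64(64.625), 10.5)
71 notch (np.float64(59.75), np.float64(69.5), np.float64(64.625), 10.0)
```

Emit:
servo_tool:
  motion:
    - [[0,0,-0.01,0,0,0,1],[0,0,-0.018,0,0,0,1],[0,0,-0.022,0,0,0,1],[0,0,-0.026,0,0,0,1],[0,0,-0.03,0,0,0,1],[0,0,-0.034,0,0,0,1],[0,0,-0.038,0,0,0,1],[0,0,-0.038,0,0,0,1]]

```text
clock: 13.8
eef_pos: [563.3, 137.1, 90.6]
eef_rot: [3.141, 0.0, 2.711]
wrist_force: [0.2, 0.6, 1.3]
finger_gap: 0.3
finger_force: 0.9
```

It is already about 4 mm down, so the tooth has entered. I'll press on until it is home.

Emit:
servo_tool:
  motion:
    - [[0,0,-0.004,0,0,0,1],[0,0,-0.008,0,0,0,1],[0,0,-0.012,0,0,0,1],[0,0,-0.016,0,0,0,1],[0,0,-0.018,0,0,0,1],[0,0,-0.02,0,0,0,1],[0,0,-0.02,0,0,0,1]]

```text
clock: 14.5
eef_pos: [563.5, 137.2, 82.0]
eef_rot: [3.141, 0.001, 2.711]
wrist_force: [-5.7, -1.2, 17.8]
finger_gap: 0.8
finger_force: 8.7
```

Emit:
servo_tool:
  motion:
    - [[0,0,-0.001,0,0,0,1],[0,0,-0.001,0,0,0,1],[0,0,-0.001,0,0,0,1]]

```text
clock: 14.8
eef_pos: [563.6, 137.2, 81.9]
eef_rot: [3.141, 0.002, 2.711]
wrist_force: [-8.5, -1.5, 21.6]
finger_gap: 0.9
finger_force: 10.8
```

Emit:
servo_tool:
  motion:
    - [[0,0,0.02,0,0,0,1],[0,0,0.08,0,0,0,1],[0,0,0.18,0,0,0,1],[0.09,0.03,0.27,0,0,0,1],[0.18,0.06,0.27,0,0,0,1],[0.18,0.06,0.27,0,0,0,1],[0.18,0.06,0.27,0,0,0,1]]

```text
clock: 15.5
eef_pos: [653.9, 167.5, 213.9]
eef_rot: [-3.141, -0.001, 2.712]
wrist_force: [-0.5, -0.2, -0.2]
finger_gap: 0.9
finger_force: 0.0
```

```bash
python3 - <<'E'
from h import *
c=cam('wrist','w6.png');P=pts(c);d=np.hypot(P[...,0]-563,P[...,1]-137.1);z=P[...,2]
for lo,hi in((0,10),(40,58)):k=(d>lo)&(d<=hi)&(z<96);print(lo,k.sum(),np.median(z[k]).round(2))
M=np.linalg.inv(np.array(c['cam_to_world']));w=M@[591,199,74,1];u=int(w[0]/w[2]*f(c)+c['cx']);v=int(w[1]/w[2]*f(c)+c['cy'])
a=c['frame'][max(0,v-40):v+60,max(0,u-80):u+60,::-1]
cv2.imwrite('pics/w6z.png',cv2.resize(a,(0,0),fx=5,fy=5,interpolation=cv2.INTER_CUBIC))
T=cam('top');A=np.load('top.npy');B=pts(T)
for n,s in(('tin',np.s_[200:245,90:135]),('wrench',np.s_[155:222,345:390]),('off',np.s_[85:145,228:265])):print(n,np.abs(A[s]-B[s])[...,2].mean().round(2))
E
```

```text
0 297 82.98
40 4851 72.98
tin 14.35
wrench 14.89
off 14.8
```

View pics/w6z.png

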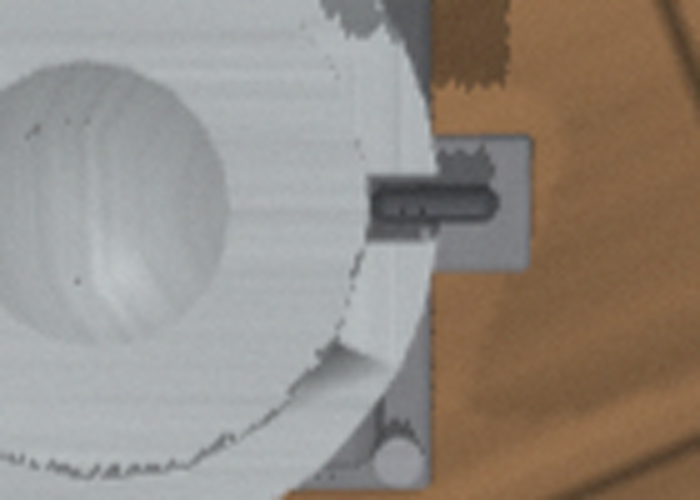

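The picture shows the tooth at (430,202) inside the notch and flush with the rim. The hub stopped firmly at z = 82, which is the 12.5 mm travel, and the hand is clear.

```bash
python3 -c "
from cell import manip;print(manip.sign_off())"
```

```text
the job is handed in; nothing more can be done
None
```

I pushed the middle-sized handwheel round by the side of its crank until the notch was over the tooth, nudging it back once after a small overshoot. I then pressed it 12.5 mm down to a firm stop with the tooth in the notch, and handed the job in with the hand clear at 15.5 s; I never went near the tin, wrench or offcut, though my before/after depth check on them was inconclusive.

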